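# Bolt the goldsmith's stock box shut past its spring catch

## Robot

A 6-joint arm with a two-finger parallel gripper is mounted at the origin on the work surface. World frame = base frame: x ahead of the robot, y to its left, z up, the work surface at z = 0. Lengths are in mm, angles in rad, forces in N, time in s.
With the tool pointing down it reaches from about 300 to 950 mm from the base axis. Payload 3.1 kg.
Tool frame: the origin (TCP) lies at the very end of the fingers, on their centre line; the grasp point (between the pads) lies 19 mm behind it (bot.hold_point_z is the distance from the TCP to the grasp point, in mm); z points along the fingers, y is the line along which they close (so a half turn about z gives the same grasp; the last joint's range is limited). The gripper opens to 85 mm and grips with 20 to 120 N. Pads are 22 mm wide; open, the fingers measure 114 mm over their backs; the gripper's body (76 mm by 85 mm) begins 54 mm behind the grasp point. The pads swing forward as they close: fully open they stand 13 mm farther back than shut.
Start: joints at [-1.326, 0.308, 1.634, -0, 1.2, -0.07], TCP at [193.49, -594.301, 231.272] pointing down, gripper open.
Joint ranges: [-3.06, 3.06], [-0.79, 1.96], [0.05, 2.63], [-1.19, 4.34], [0.05, 2.64], [-2.94, 2.94]. Speed limits (rad/s): [2.79, 2.79, 3.14, 3.14, 3.14, 3.14].

## Interface

Orientations are given as a unit quaternion [w, x, y, z].
In Python, from bench import bot, effector, cams, sign_off gives the robot as it stands. The module is installed in compiled form; this text tells all that it offers. Calls block until the motion is done:
- bot.move_to(position, orientation): joint-space move of the TCP to a pose.
- bot.line_to(position, rotation=None, feed=150, max_force=None): straight line of the TCP; rotation=None keeps the orientation; feed is the mean speed in mm/s. With max_force (N) it stops when the force on the tool has changed by that much, and returns True; else False.
- bot.move_joints(angles): joint-space move.
- effector.set_gripper(opening, force=None): finger opening in mm; force is the grip in N (None keeps the last); returns when the fingers have stopped.
- bot.pause(seconds).
- bot.ik(position, orientation): joint angles nearest the present ones, or None.
- bot.get_state(): the state.
- cams.grab_frame(name): name is "scene" or "top" or "wrist"; returns a dict with "frame" (480x640x3 uint8, red, green, blue), "vertical_fov" (degrees; the focal length in pixels is half the picture's height over the tangent of half this angle, whatever the lens; pixels are square), "cx", "cy" (the principal point, pixels), "k1" (the pictures are not rectified: a ray, as slopes to the right and down, at radius r is drawn at 1 + k1 r^2 times it, then the intrinsics apply), "rvec" (rotation vector, rad) and "tvec" (3), from world to camera coordinates, as OpenCV has them; the wrist camera has in their place "tool_from_camera" (4x4, takes a point from camera to tool coordinates, whose origin is the TCP and whose axes are the flange's). Camera axes: x right, y down, z forward; pixel columns grow to the right and rows downward; lengths in mm; the calibration is good to about 2 mm. A picture is of the moment at which its call begins: read the wrist's pose just before it. There is no depth.
A pose or a line that the arm cannot do raises bot.Unreachable and nothing moves.
- sign_off(): hands the job in; it is judged then, once.
The state is a dict: "time": time; "qpos": joint angles; "joint_vel": joint speeds; "tau": joint torques, N m; "position": TCP position; "ee_rot": TCP orientation; "force": force on the tool from outside, world axes, zero at the start; "ft_torque": the same for the moment, N m; "grip_width": finger opening in mm; "grasp_force": force on a finger pad.
Only numpy, scipy, OpenCV 4.12 (cv2) and the standard library are available. Lean on these libraries where they do the work, as an engineer would, in place of code of your own. Each camera call takes 0.05 s, during which the arm holds its last target. There are 200 camera calls.

## Task

Bolt the lid of the goldsmith's grey stock box shut: press the long spring catch bar down with one fingertip and, keeping it held down, push the bolt's upright lug with the other fingertip until the bolt is fully home in its keeper. Then lift off so that the catch springs back up behind the bolt. Pick nothing up, and leave the jar on the lid and the things around the box where they stand.

Things in the scene. Friction and masses are not known exactly. Their poses are not given: they have to be found in the camera images.
- stock_box: Grey steel box screwed to the bench, 228 x 228 mm over the lid; lid top 100 mm above the origin (centre of the underside, on the bench); z up. On the lid, both along y: catch bar on the -x half, bolt on the +x half. The bolt slides to +y, into a steel keeper at the lid's +y edge (top 21 mm above the lid), under two guide staples at y = +52 and +92 mm (tops 16 mm above the lid).
- catch_top (a point): Centre of the flat top of the steel catch bar: 115 mm long along box y, 26 mm wide along box x; at box x = -27 mm, y = -22.5 mm, 25 mm above the lid when up. It moves only straight down, pressed anywhere along its length; a fingertip may slide along it while pressing.
- catch (a joint): How far the catch bar is pressed (m): 0 up, 0.009 at its bottom stop. The spring pushes up with 3 N at the top, 7.5 N at the bottom. Its tooth stands in a three-toothed comb on the bolt's -x side: pressed less than 0.0045 it blocks the bolt, pressed more the bolt runs free; let up on the way, it snaps in and blocks again.
- lug_center (a point): Centre of the bolt's upright steel lug, 24 mm along box x, 10 mm thick along y, standing from the flat bolt bar up to 42.5 mm above the lid. This point: 26.5 mm above the lid, box x = +27 mm (54 mm from the catch bar's centre line), y = -20 mm plus the bolt joint. Push its -y face to +y. Bar and comb, under the pushing finger, reach 10.5 mm above the lid.
- bolt (a joint): Travel of the bolt towards box +y (m): drawn back at 0 to 0.006 at the start (free play); 0.046 at its stop, fully home. Only above 0.042 can the catch spring up behind it. Slides with 2.5 N of friction and stays where it is left.
- stone_jar: Small glass jar with a metal cap, 34 mm across and 34 mm high, standing loose on the lid near its +x edge, on the -y side. Origin: centre of its underside. Leave it alone.
- graver_tin: Loose tin of wooden-handled gravers, 68 mm across, tin 75 mm high, handles up to 140 mm, beside the box. Origin: centre of its underside. Leave it alone.
- doming_block: Loose steel block, a 50 mm cube with a shallow dimple on top, beside the box. Origin: centre of its underside. Leave it alone.
- pickle_bowl: Loose small white bowl, 72 mm across and 30 mm high, beyond the box. Origin: centre of its underside. Leave it alone.

How it is judged (in metres and radians):
On the way, in this order (a step that is already met when the one before it is completed fails the run):
1. the catch is pressed down while the bolt is still drawn back (value of joint catch above 0.0045 m and value of joint bolt below 0.012 m), for 0.1 s.
2. the bolt is home with the catch still held down (value of joint catch above 0.004 m and value of joint bolt above 0.042 m), for 0.05 s.
At the end, for the whole second after the job is handed in: The bolt is at least 41.5 mm along its 46 mm travel, the catch is back up within 1.5 mm, and the jar, tin, block and bowl stand upright within 15 mm of where they were (value of joint bolt above 0.0415 m and value of joint catch below 0.0015 m and velocity of joint bolt below 0.005 m/s and distance of each of stone_jar, graver_tin, doming_block, pickle_bowl from where it was at the start of the episode below 0.015 m and angle between each of stone_jar, graver_tin, doming_block, pickle_bowl's own z axis and vertical below 0.2 rad); the robot touches nothing.
It fails at once if the small jar on the lid is lifted, pushed away or knocked over (distance of stone_jar from where it was at the start of the episode above 0.02 m or angle between stone_jar's own z axis and vertical above 0.4 rad).
It fails at once if the tin of gravers is lifted, pushed away or knocked over (distance of graver_tin from where it was at the start of the episode above 0.02 m or angle between graver_tin's own z axis and vertical above 0.4 rad).
It fails at once if the steel doming block is lifted, pushed away or knocked over (distance of doming_block from where it was at the start of the episode above 0.02 m or angle between doming_block's own z axis and vertical above 0.4 rad).
It fails at once if the white bowl is lifted, pushed away or knocked over (distance of pickle_bowl from where it was at the start of the episode above 0.02 m or angle between pickle_bowl's own z axis and vertical above 0.4 rad).
It also fails if it takes over 38 s, if anything falls off the work surface, if the arm or the gripper's body presses on something with over 40 N, if the wrist force passes 120 N, or if a joint passes its speed limit or range.

## Working session

There is one attempt and no reset: what is moved stays moved. The work goes in short steps, each a Python script; the robot and the scene stay as the last script left them, time stands still between calls to the robot, and variables do not carry over. Pictures are saved under pics/ and viewed, at most 10 in all, crops included, and the job is handed in when it is done.

```bash
mkdir -p pics
python3 - <<'E'
from bench import bot, effector, cams
import cv2
for n in("scene","top"):
    d=cams.grab_frame(n); cv2.imwrite(f"pics/{n}0.png",d["frame"][:,:,::-1])
    print({k:v for k,v in d.items() if k!="frame"})
s=bot.get_state();print(s)
E
```

```text
{'vertical_fov': 46.43075826749423, 'cx': 321.70216643507877, 'cy': 240.20708053006828, 'k1': -0.039390883832520006, 'rvec': array([ 1.29940919,  2.39533821, -0.7781511 ]), 'tvec': array([ 275.95308583, -378.74195134, 1400.70340225])}
{'vertical_fov': 53.321690391249525, 'cx': 319.20004052446535, 'cy': 232.47008219133534, 'k1': -0.07427955978512482, 'rvec': array([ 2.13979348, -2.09518311,  0.19069626]), 'tvec': array([  55.93114755,  654.3041138 , 1011.57982723])}
{'time': 0.1, 'qpos': array([-1.32571163e+00,  3.08908880e-01,  1.63503002e+00,  2.21613771e-05,
        1.19973536e+00, -6.96981634e-02]), 'joint_vel': array([-2.24836076e-03, -2.14646789e-03, -3.91066012e-03, -3.73922462e-04,
        1.26052558e-03,  6.27790740e-05]), 'tau': array([-1.50850342e-04, -4.16407907e+01, -2.77644682e+01, -1.15108960e-04,
        4.03158672e-03, -1.94489161e-06]), 'position': array([ 193.30793952, -593.57740084,  230.18149952]), 'ee_rot': array([-1.03770702e-03,  9.87639614e-01,  1.56738350e-01, -8.08716996e-05]), 'force': array([-0.01402204, -0.45404105, -1.02815199]), 'ft_torque': array([ 0.02421126, -0.03037879, -0.02053446]), 'grasp_force': 0.0, 'grip_width': 85.13534681664147}
```

View pics/top0.png

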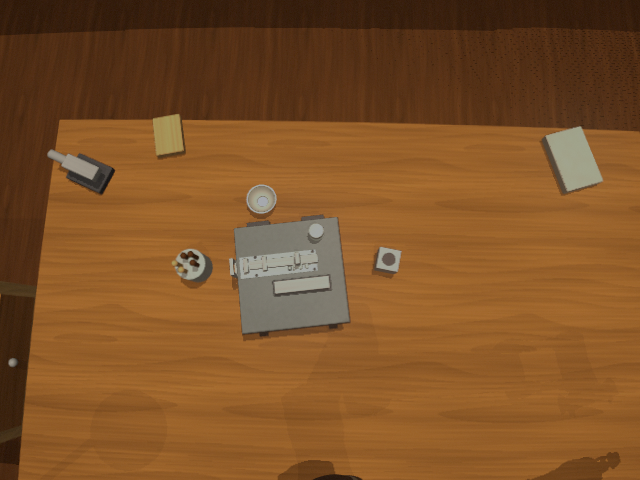

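View pics/scene0.png

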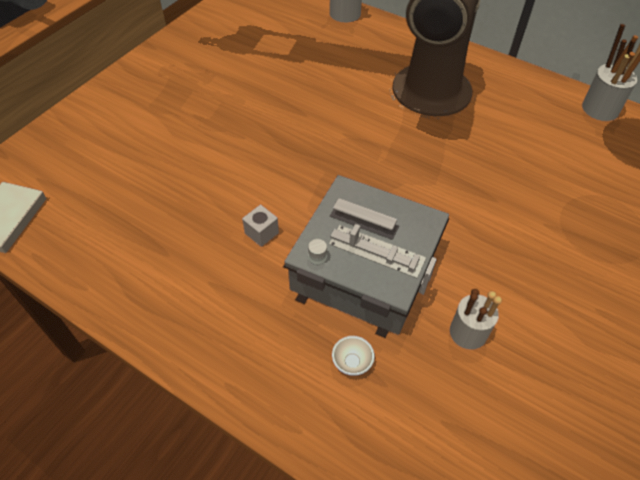

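The top view shows the lid corners near (235,228), (337,218), (349,322) and (243,333). The keeper is at (233,267), so box +y points left in the image. The lug is at about (297,258), the catch bar at (302,285) and the jar at (316,231). The scene view agrees.

```bash
cat > h.py <<'E'
import numpy as np, cv2
from scipy.spatial.transform import Rotation as R
def cast(d,uv,z,T=None):
    "pixels -> world points on plane z; T: world-from-camera 4x4 for the wrist"
    f=240/np.tan(np.radians(d["vertical_fov"])/2)
    K=np.array([[f,0,d["cx"]],[0,f,d["cy"]],[0,0,1.]])
    n=cv2.undistortPoints(np.float64(uv).reshape(-1,1,2),K,np.array([d["k1"],0,0,0.]))[:,0]
    if T is None:
        Rm=cv2.Rodrigues(d["rvec"])[0]; Rw=Rm.T; c=-Rw@d["tvec"]
    else: Rw,c=T[:3,:3],T[:3,3]
    r=np.c_[n,np.ones(len(n))]@Rw.T
    return c+r*((z-c[2])/r[:,2])[:,None]
def wristT(d,s):
    w,x,y,z=s["ee_rot"]; T=np.eye(4); T[:3,:3]=R.from_quat([x,y,z,w]).as_matrix(); T[:3,3]=s["position"]
    return T@d["tool_from_camera"]
def quat(yaw):
    "tool down, tool y along direction yaw (world)"
    Y=np.array([np.cos(yaw),np.sin(yaw),0]);Z=np.array([0,0,-1.]);X=np.cross(Y,Z)
    x,y,z,w=R.from_matrix(np.c_[X,Y,Z]).as_quat(); return [w,x,y,z]
E
python3 - <<'E'
from bench import bot,cams
from h import *
d=cams.grab_frame("top")
P=cast(d,[(235,228),(337,218),(349,322),(243,333)],100)
print(P.round(1), [np.linalg.norm(P[i]-P[i-1]).round(1) for i in range(4)])
c=P.mean(0); x=(P[0]+P[1]-P[2]-P[3]);yaw=np.arctan2(x[1],x[0]);print(c,yaw)
bx=np.array([np.cos(yaw),np.sin(yaw)]);by=np.array([-bx[1],bx[0]])
for n,u,z in(("lug",(297,258),142),("catch",(302,285),125),("jar",(316,231),134),("tin",(190,265),75),("block",(388,260),50),("bowl",(262,199),30)):
    p=cast(d,[u],z)[0]; print(n,p.round(1),"box",((p-c)[:2]@np.c_[bx,by]).round(1))
for yw in(yaw,yaw+np.pi):
  for h in (330,130):
    q=bot.ik([c[0],c[1],h],quat(yw)); print(q)
E
```

```text
[[652.  252.9 100. ]
 [678.7  31.2 100. ]
 [456.    2.6 100. ]
 [428.1 224.2 100. ]] [np.float64(225.7), np.float64(223.3), np.float64(224.5), np.float64(223.4)]
[553.66418755 127.73014392 100.        ] 0.1273637218925685
lug [583.3 113.3 142. ] box [ 27.6 -18.1]
catch [529.4 102.2 125. ] box [-27.3 -22.3]
jar [642.3  75.6 134. ] box [ 81.3 -62.9]
tin [571.6 353.3  75. ] box [ 46.5 221.4]
block [595.4 -86.3  50. ] box [  14.3 -217.6]
bowl [736.6 206.4  30. ] box [191.5  54.8]
[ 1.50101194e-01  1.23139518e-01  1.65726593e+00 -4.44089210e-16
  1.36118720e+00  2.27374716e-02]
[ 1.50101194e-01  3.17898186e-01  1.84655366e+00 -4.44089210e-16
  9.77140807e-01  2.27374716e-02]
None
None
```

Run:
```python
from bench import bot,effector,cams
from h import *
c=np.array([553.7,127.7]);yaw=.1274
bx=np.array([np.cos(yaw),np.sin(yaw)]);by=np.array([-bx[1],bx[0]])
bot.move_to([*(c-42*by),270],quat(yaw))
effector.set_gripper(40)
bot.pause(.3)
s=bot.get_state();d=cams.grab_frame("wrist");cv2.imwrite("pics/w1.png",d["frame"][:,:,::-1])
T=wristT(d,s);np.savez("w1.npz",T=T,**{k:v for k,v in d.items() if k!="frame"})
print(s["time"],s["position"],s["grip_width"],s["force"],d["tool_from_camera"].round(2))
```

```text
3.6833 [559.03947935  86.09318447 269.99668011] 39.61079265847909 [ 0.20124261 -0.45772416 -0.14252916] [[-0.0000e+00 -9.5000e-01 -3.2000e-01  8.1790e+01]
 [ 1.0000e+00 -0.0000e+00 -0.0000e+00 -8.0000e-02]
 [ 0.0000e+00 -3.2000e-01  9.5000e-01 -1.4329e+02]
 [ 0.0000e+00  0.0000e+00  0.0000e+00  1.0000e+00]]
```

View pics/w1.png

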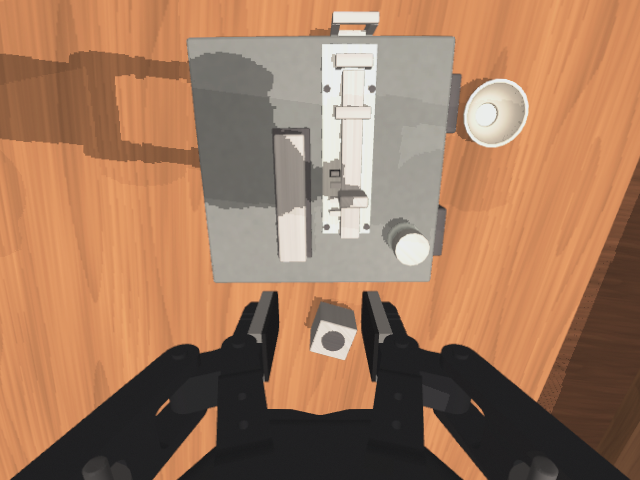

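The wrist view shows the catch bar top spanning about (275–305, 133–262), the lug top at about (353,201) and the lid corners at (188,38), (454,37), (429,281), (214,282). The jar is at (412,249), outside the finger path.

Run:
```python
from h import *
d=dict(np.load("w1.npz"));T=d["T"];d={k:(v.item() if v.ndim==0 else v) for k,v in d.items()}
c=np.array([553.7,127.7]);yaw=.1274
B=np.array([[np.cos(yaw),-np.sin(yaw)],[np.sin(yaw),np.cos(yaw)]])
for n,uv,z in(("lid",[(188,38),(454,37),(429,281),(214,282)],100),("bar",[(275,134),(304,134),(306,261),(278,261)],125),("lugtop",[(353,195),(353,207)],142.5),("jar",[(412,249)],134)):
    print(n,((cast(d,uv,z,T)[:,:2]-c)@B).round(1).tolist())
```

```text
lid [[-110.7, 114.0], [112.7, 114.5], [114.0, -110.3], [-110.8, -111.3]]
bar [[-37.3, 36.4], [-13.2, 36.3], [-13.1, -77.4], [-39.4, -77.4]]
lugtop [[27.3, -11.6], [27.7, -21.8]]
jar [[82.9, -62.3]]
```

```bash
cat >> h.py <<'E'
yaw=.1274
B=np.array([[np.cos(yaw),-np.sin(yaw)],[np.sin(yaw),np.cos(yaw)]])
c=np.array([553.7,127.7])+B@[1,1]
def W(x,y,z): return [*(c+B@[x,y]),z]
def show(s): print(round(s["time"],2),"box",((s["position"][:2]-c)@B).round(1),"z",s["position"][2].round(1),"F",(s["force"][:2]@B).round(1),s["force"][2].round(1))
E
python3 - <<'E'
from bench import bot
from h import *
bot.line_to(W(0,-42,140),feed=120); bot.pause(.2); show(bot.get_state())
for z in (130,126,123,120,118,116,114,112,110,108,106,104):
    hit=bot.line_to(W(0,-42,z),feed=20,max_force=15); s=bot.get_state(); show(s)
    if hit or s["force"][2]>11: print("stop",hit);break
E
```

```text
5.17 box [  0.6 -42. ] z 140.9 F [0.4 0.1] -0.2
5.82 box [ -0. -42.] z 129.9 F [0.4 0.3] 0.2
6.17 box [ -0.2 -42. ] z 125.8 F [ 1.  -0.9] -0.4
6.47 box [  0.5 -42. ] z 123.5 F [-0.3 -0.3] 2.1
6.77 box [  0.5 -42.1] z 120.4 F [0.3 0.6] 4.0
7.02 box [  0.5 -42.1] z 118.3 F [ 0.5 -0.6] 4.4
7.27 box [  0.5 -42.1] z 116.5 F [ 0.2 -0.9] 6.0
7.52 box [  0.6 -42.1] z 114.7 F [ 0.5 -0.3] 7.0
7.77 box [  0.7 -42.1] z 114.2 F [-2.5 -0.8] 13.0
stop False
```

The catch bar met the fingertip at about z 124, and the force shows the spring ramp and then the bottom stop. Next is the bolt push.

Run:
```python
from bench import bot,cams
from h import *
for y in (-30,-20,-10,0,6,9,12,15,18):
    hit=bot.line_to(W(0,y,112.5),feed=25,max_force=25); s=bot.get_state(); show(s)
    if hit or s["force"][:2]@B[:,1]<-22: print("stop",hit);break
bot.pause(.2)
s=bot.get_state();show(s);d=cams.grab_frame("wrist");cv2.imwrite("pics/w2.png",d["frame"][:,:,::-1])
T=wristT(d,s);np.savez("w2.npz",T=T,**{k:v for k,v in d.items() if k!="frame"})
```

```text
8.4 box [  1.3 -33.1] z 114.4 F [-0.6 -7.6] 11.1
8.95 box [  1.3 -23.5] z 114.5 F [-0.3 -9.9] 11.4
9.5 box [  1.3 -13.6] z 114.5 F [-0.7 -8.8] 11.4
10.05 box [ 1.2 -3.5] z 114.5 F [-1.3 -9.2] 10.7
10.44 box [1.2 2.7] z 114.5 F [-0.7 -9.3] 12.6
10.71 box [1.2 5.7] z 114.5 F [-0.4 -9.2] 11.5
10.97 box [1.1 8.8] z 114.4 F [-1.1 -9.2] 11.8
11.24 box [ 1.1 10.6] z 114.5 F [ -1.  -12.4] 13.2
11.51 box [ 1.1 10.6] z 114.5 F [ -1.3 -21.2] 12.8
11.71 box [ 1.2 10.7] z 114.5 F [ -2.2 -19.9] 12.5
```

View pics/w2.png

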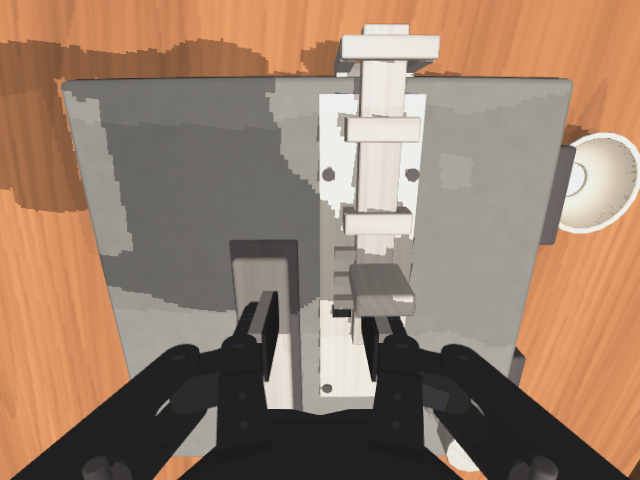

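The bolt tip shows through the keeper at (385,35). The hard stop came at box y = 10.6, against a predicted 10, so the bolt is home. Now I lift off.

Run:
```python
from bench import bot,cams
from h import *
bot.line_to(W(0,13,135),feed=40); bot.line_to(W(0,0,160),feed=60); bot.line_to(W(0,-42,270),feed=120)
bot.pause(.3)
s=bot.get_state();show(s);d=cams.grab_frame("wrist");cv2.imwrite("pics/w3.png",d["frame"][:,:,::-1])
np.savez("w3.npz",T=wristT(d,s),**{k:v for k,v in d.items() if k!="frame"})
```

```text
14.53 box [ -0.3 -41.8] z 269.4 F [-0.7 -0. ] 0.4
```

View pics/w3.png

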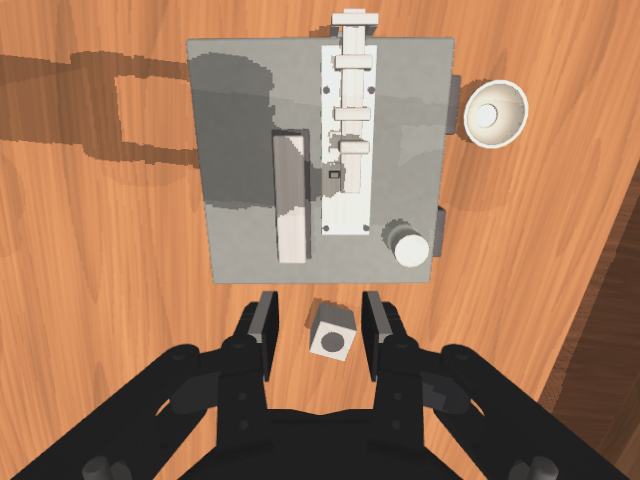

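The lug top has moved from row 201 to row 147, which is about 44 mm of travel. The catch bar is drawn at its original size and place (275–306, 133–262), so it is up, and the jar has not moved.

```bash
python3 -c "
from bench import sign_off
print(sign_off())"
```

```text
the job is handed in; nothing more can be done
None
```

The bolt is pushed fully home in its keeper, the catch has sprung back up behind it, nothing around the box was touched, and the job is handed in (about 15 s of robot time; the hand-in returned no verdict).

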